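# Make up a finishing kit and a soldering kit from the bench stock

## Robot

A 6-joint arm with a two-finger parallel gripper is mounted at the origin on the work surface; the furniture and walls round the work are solid. World frame = base frame: x ahead of the robot, y to its left, z up, the work surface at z = 0. Lengths are in m, angles in degrees, forces in N, time in s.
With the tool pointing down it reaches from about 0.4 to 0.825 m from the base axis. Payload 7 kg.
Tool frame: the origin (TCP) lies between the finger pads; the fingertips stand 25 mm ahead of it and the grasp point (between the pads) lies 6 mm ahead of it; z points along the fingers, y is the line along which they close (so a half turn about z gives the same grasp; the last joint's range is limited). The gripper opens to 88 mm and grips with 3 to 60 N. Pads are 19 mm wide; open, the fingers measure 130 mm over their backs; the gripper's body (78 mm by 193 mm) begins 47 mm behind the grasp point.
Start: joints at [-56.316, 20.546, 0.682, 0, -70.136, -16.507], TCP at [0.199, -0.645, 0.252] pointing down, gripper open.
Joint ranges: [-176.03, 176.03], [-82.01, 121.73], [-58.28, 71.71], [-173.87, 95.51], [-174.79, -0.11], [-173.66, 173.66]. Speed limits (degrees/s): [136.94, 136.94, 172.46, 180, 180, 180].

## Interface

Orientations are given as [roll, pitch, yaw] about the fixed x, y, z axes, in that order (R = Rz(yaw) Ry(pitch) Rx(roll)).
In Python, from plant import r gives the robot as it stands.
- The arm moves only by the shell command python3 -m crank 'ROWS' [FORCE]. ROWS is JSON, a list of rows, each a list of 3 entries, a list of its own where there are three numbers: the turn, a rotation vector about the tool's x, y, z in degrees, then the shift along the tool's x, y, z in cm, then the closure, from -1 (fully open) to 1 (shut). In form: [[[wx, wy, wz], [dx, dy, dz], fingers], ...]. A call has 1 to 8 rows; each row shifts and turns the commanded pose from where the row before left it, along the tool's axes as they then stand; what a row does not reach is not made up. A row lasts 1/10 s, in which the tool goes at most 50 mm and 8.59 degrees, less where a joint would pass 70% of its speed; a pose out of reach is approached as far as the arm can. A call with a gripper value outside its range is refused whole. The fingers move at their own pace and stop on an object; FORCE is the grip in N (left out, the last holds). Time passes only in rows, so rows that do not move let the fingers close. It gives the time, the measured TCP pose, the force, the opening and the grip force at its end, in the units of the state.
- r.get_state(): the state, without advancing time (a new reading comes with each control period).
- r.capture(name): name is "scene" or "side" or "wrist"; returns a dict with "color" (400x640x3 uint8, red, green, blue), "range_z" (400x640 float32, m along the optical axis (not along the pixel's ray), 0 where there is no reading), "intrinsics" (3x3 intrinsics, pixels), "world_from_camera" (4x4, takes a point from camera to world coordinates); the wrist camera has in their place "hand_eye" (4x4, takes a point from camera to tool coordinates, whose origin is the TCP and whose axes are the flange's). Camera axes: x right, y down, z forward; pixel columns grow to the right and rows downward; lengths in m; the calibration is good to about 2 mm. A picture is of the moment at which its call begins: read the wrist's pose just before it.
- r.close_job(): hands the job in; it is judged then, once.
The state is a dict: "time_s": time; "joints": joint angles; "qd": joint speeds; "joint_torque": joint torques, N m; "tcp_pos": TCP position; "eef_rot": TCP orientation; "contact_force": force on the tool from outside, world axes, zero at the start; "moment": the same for the moment, N m; "gripper_width": finger opening in m; "gripper_force": force on a finger pad.
Only numpy, scipy, OpenCV 4.12 (cv2) and the standard library are available. Lean on these libraries where they do the work, as an engineer would, in place of code of your own. Each camera call takes 0.05 s, during which the arm holds its last target. There are 200 camera calls.

## Task

Make up two bench kits from the stock standing between the blue and the red tray: the blue tray gets the blue emery packet in one compartment, with the small tan saw-blade box lying flat and centred on top of it, and the white polish pot in the other; the red tray gets the black charcoal block in one compartment and the brown bottle in the other, whichever way round you like. Everything lies flat or stands upright, packet, pot, block and bottle on their compartment floors and not perched on a rim. Leave the violet-lidded tub and the square black ring box where they stand.

Things in the scene. Friction and masses are not known exactly. Their poses are not given: they have to be found in the camera images.
- emery_mid (a point): blue emery packet with a white label on top, flat box 50 (x) x 70 (y) x 22 mm (z); point at its centre, 11 mm above its underside. For the blue tray; a slim raised label may show 2 mm higher
- saw_blades_mid (a point): small tan saw-blade box, 36 (x) x 52 (y) x 15 mm (z; its top print shows up to 3 mm higher); point at its centre, 7.5 mm above its underside. For the top of the emery packet
- charcoal_block_mid (a point): plain matt black low charcoal block, 45 (x) x 70 (y) x 26 mm (z); point at its centre, 13 mm above its underside. For the red tray
- white_pot_mid (a point): round plain white polish pot with lid, 48 mm across, 50 mm tall; point on its axis, 25 mm above its underside. For the blue tray
- bottle_mid (a point): round brown glass bottle with a wide black cap, between the trays (other bottles at the right side are not meant), 46 mm across, 90 mm tall; point on its axis, 45 mm above its underside. For the red tray
- violet_tub_mid (a point): round white tub with violet lid, 62 mm across, 72 mm tall; point on its axis, 36 mm above its underside. Not part of a kit: leave it
- black_box_mid (a point): square black ring box, 55 x 55 x 40 mm; point at its centre, 20 mm above its underside. Not part of a kit: leave it
- blue_tray: finishing kit's tray: fixed shallow blue metal kit tray, 224 x 104 mm, grey lining. Origin: centre of its underside, on the worktop; x along its length (roughly away from the robot), y across, z up. A cross bar at x = 0 parts it into two open compartments, each 106 (along x) x 96 mm (along y), centred at x = -55 mm and x = +55 mm, y = 0. Floor 3 mm above the worktop; rim and bar 4 mm thick, tops 9 mm above the worktop.
- red_tray: soldering kit's tray: fixed shallow red metal kit tray, 224 x 104 mm, grey lining. Origin: centre of its underside, on the worktop; x along its length (roughly away from the robot), y across, z up. A cross bar at x = 0 parts it into two open compartments, each 106 (along x) x 96 mm (along y), centred at x = -55 mm and x = +55 mm, y = 0. Floor 3 mm above the worktop; rim and bar 4 mm thick, tops 9 mm above the worktop.
Not all that is in view belongs to the job. Leave any turquoise look-alike of the part that bears emery_mid alone.

How it is judged (in metres and radians):
At the end, for the whole second after the job is handed in: Packet and white pot in the blue tray, charcoal and bottle in the red, one per compartment on its floor (height within 3 mm, tilt under 0.06 rad); saw-blade box flat on the packet, centres within 14 mm; all at rest; tub and ring box within 25 mm of their start (y of emery_mid in the frame of blue_tray between -0.045 and 0.045 m and x of emery_mid in the frame of blue_tray between -0.105 and 0.105 m and z of emery_mid in the frame of blue_tray between 0.011 and 0.017 m and angle between each of emery_mid, white_pot_mid, charcoal_block_mid, bottle_mid, saw_blades_mid's own z axis and vertical below 0.06 rad and y of white_pot_mid in the frame of blue_tray between -0.045 and 0.045 m and x of white_pot_mid in the frame of blue_tray between -0.105 and 0.105 m and z of white_pot_mid in the frame of blue_tray between 0.025 and 0.031 m and ((x of emery_mid in the frame of blue_tray above 0.01 m and x of white_pot_mid in the frame of blue_tray below -0.01 m) or (x of emery_mid in the frame of blue_tray below -0.01 m and x of white_pot_mid in the frame of blue_tray above 0.01 m)) and y of charcoal_block_mid in the frame of red_tray between -0.045 and 0.045 m and x of charcoal_block_mid in the frame of red_tray between -0.105 and 0.105 m and z of charcoal_block_mid in the frame of red_tray between 0.013 and 0.019 m and y of bottle_mid in the frame of red_tray between -0.045 and 0.045 m and x of bottle_mid in the frame of red_tray between -0.105 and 0.105 m and z of bottle_mid in the frame of red_tray between 0.045 and 0.051 m and ((x of charcoal_block_mid in the frame of red_tray above 0.01 m and x of bottle_mid in the frame of red_tray below -0.01 m) or (x of charcoal_block_mid in the frame of red_tray below -0.01 m and x of bottle_mid in the frame of red_tray above 0.01 m)) and horizontal distance between saw_blades_mid and emery_mid below 0.014 m and z of saw_blades_mid in the frame of emery_mid between 0.0145 and 0.0225 m and linear speed of each of emery, saw_blades, charcoal_block, white_pot, bottle below 0.02 m/s and distance of each of violet_tub_mid, black_box_mid from where it was at the start of the episode below 0.025 m); the robot touches nothing.
It fails at once if the violet-lidded tub or the black ring box is shifted by more than 25 mm (distance of any of violet_tub_mid, black_box_mid from where it was at the start of the episode above 0.025 m).
It also fails if it takes over 112 s, if anything falls off the work surface, if the arm or the gripper's body presses on something with over 40 N, if the wrist force passes 120 N, or if a joint passes its speed limit or range.

## Working session

There is one attempt and no reset: what is moved stays moved. The work goes in short steps, Python scripts to look and compute and a shell command to move; the robot and the scene stay as the last step left them, time stands still between calls to the robot, and variables do not carry over. Pictures are saved under pics/ and viewed, at most 14 in all, crops included, and the job is handed in when it is done.

```bash
mkdir -p pics; ls; cat > h.py <<'E'
import numpy as np,cv2
from scipy.spatial.transform import Rotation as R
from plant import r
def cap(n):
    s=r.get_state(); c=r.capture(n)
    if n=='wrist':
        T=np.eye(4);T[:3,:3]=R.from_euler('xyz',s['eef_rot'],degrees=True).as_matrix();T[:3,3]=s['tcp_pos']
        c['world_from_camera']=T@c['hand_eye']
    z=c['range_z'];K=c['intrinsics'];v,u=np.indices(z.shape)
    p=np.stack([(u-K[0,2])/K[0,0]*z,(v-K[1,2])/K[1,1]*z,z],-1)
    W=c['world_from_camera'];P=p@W[:3,:3].T+W[:3,3];P[z==0]=np.nan
    return c['color'],P,c
def save(n,img): cv2.imwrite('pics/'+n+'.png',cv2.cvtColor(img,cv2.COLOR_RGB2BGR))
E
python3 - <<'E'
from h import *
print(r.get_state())
for n in['scene','side','wrist']:
    col,P,c=cap(n); np.savez(n,col=col,P=P); save(n,col); print(n,c['world_from_camera'].round(3).tolist())
E
```

```text
pics
{'time_s': 0.0, 'joints': array([-5.63161070e+01,  2.05898655e+01,  6.32521431e-01, -2.24378270e-02,
       -7.01343442e+01, -1.65063316e+01]), 'qd': array([ 0.03326919,  0.04258466, -0.04426336, -0.05839598, -0.01203981,
        0.05059912]), 'joint_torque': array([-5.91532680e-04, -5.82718420e+01,  2.93066293e+01,  6.99752122e+00,
        6.91661640e-03, -1.28777151e-04]), 'tcp_pos': array([ 0.19919674, -0.64445868,  0.25062356]), 'eef_rot': array([ 1.79906097e+02, -5.82976507e-03, -1.62830075e+02]), 'contact_force': array([-0.29130123,  0.34500874, -0.44390951]), 'moment': array([-0.08436803,  0.00045447,  0.00665248]), 'gripper_force': 0.0, 'gripper_width': 0.0874162331016826}
scene [[-0.931, -0.264, 0.252, 0.168], [-0.365, 0.71, -0.603, 0.942], [-0.02, -0.653, -0.757, 1.141], [0.0, 0.0, 0.0, 1.0]]
side [[0.992, -0.075, 0.1, 0.42], [-0.123, -0.456, 0.881, -1.0], [-0.02, -0.887, -0.462, 0.636], [0.0, 0.0, 0.0, 1.0]]
wrist [[-0.295, 0.919, 0.263, 0.129], [0.956, 0.283, 0.082, -0.667], [0.001, 0.276, -0.961, 0.384], [0.0, 0.0, 0.0, 1.0]]
```

View pics/scene.png

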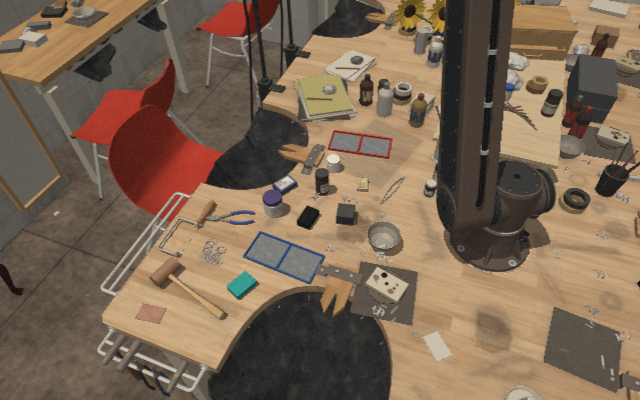

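View pics/side.png

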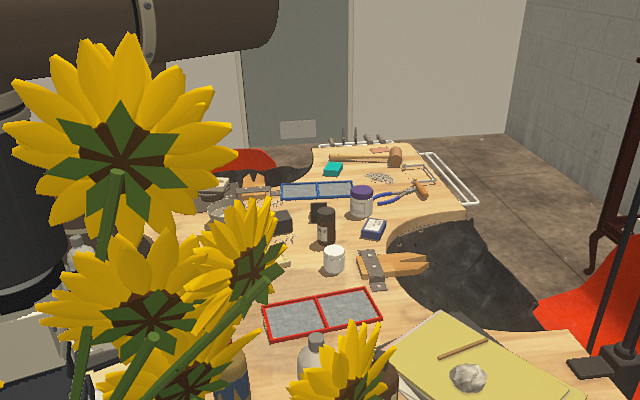

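The scene view shows:
- blue packet (285,184), white pot (333,163), brown/black bottle (322,181), tan box (363,184)
- violet tub (272,204), and two black boxes at (308,217) and (345,214)
- blue tray (285,256), red tray (361,145), and a turquoise look-alike (242,285), which I leave alone

Next I tell the two black boxes apart and measure everything.

```bash
python3 - <<'E'
from h import *
d=np.load('scene.npz');col,P=d['col'],d['P']
x0,y0,x1,y1=230,125,410,290
cr=cv2.resize(col[y0:y1,x0:x1],None,fx=3.6,fy=3.6,interpolation=cv2.INTER_CUBIC);save('crop1',cr[:600])
# height-based components
X,Y,Z=P[...,0],P[...,1],P[...,2]
print(np.nanmedian(Z[225:240,330:340]))
m=((Z>0.012)&(Z<0.12)).astype(np.uint8);m[:125]=0;m[290:]=0;m[:,:230]=0;m[:,410:]=0
n,l,s,c=cv2.connectedComponentsWithStats(m,connectivity=4)
for i in range(1,n):
    if s[i,4]<25: continue
    k=l==i;zt=np.nanpercentile(Z[k],95);t=k&(Z>zt-0.006)
    pts=np.c_[X[t],Y[t]].astype(np.float32)
    (cx,cy),(w,h),a=cv2.minAreaRect(pts)
    print(s[i,:5],'ztop %.3f'%zt,'rect %.3f %.3f  %.3f x %.3f a %.0f'%(cx,cy,w,h,a),'mean',pts.mean(0).round(3),col[t].mean(0).round())
hsv=cv2.cvtColor(col,cv2.COLOR_RGB2HSV);H,S,V=cv2.split(hsv)
for nm,mk,reg in[('blue',(abs(H.astype(int)-108)<12)&(S>110)&(V>50),(225,290,235,335)),('red',((H<6)|(H>172))&(S>140)&(V>60),(125,165,320,400))]:
    k=np.zeros_like(mk);a,b,c_,d_=reg;k[a:b,c_:d_]=mk[a:b,c_:d_];k&=(Z<0.02)&(Z>-0.01)
    pts=np.c_[X[k],Y[k]].astype(np.float32);print(nm,k.sum(),cv2.minAreaRect(pts),np.nanmedian(Z[k]))
E
```

```text
-0.0008302391943273424
[279 144  46  24 597] ztop 0.023 rect 0.682 -0.140  0.106 x 0.158 a 87 mean [ 0.66  -0.136] [137. 113.  88.]
[327 154  14  18 212] ztop 0.053 rect 0.550 -0.118  0.043 x 0.047 a 4 mean [ 0.551 -0.119] [216. 208. 189.]
[316 168  14  26 315] ztop 0.092 rect 0.549 -0.006  0.039 x 0.047 a 22 mean [ 0.548 -0.006] [75. 70. 64.]
[263 174  35  42 717] ztop 0.074 rect 0.666 0.129  0.057 x 0.060 a 25 mean [0.665 0.13 ] [ 84.  71. 106.]
[357 178  12  12  92] ztop 0.019 rect 0.430 -0.075  0.034 x 0.054 a 12 mean [ 0.429 -0.076] [186. 164. 122.]
[336 203  20  21 328] ztop 0.043 rect 0.437 0.076  0.055 x 0.058 a 10 mean [0.437 0.078] [79. 74. 69.]
[297 206  23  22 296] ztop 0.029 rect 0.546 0.127  0.073 x 0.046 a 83 mean [0.547 0.126] [35. 34. 32.]
[367 221  34  38 550] ztop 0.047 rect 0.300 0.129  0.098 x 0.103 a 16 mean [0.303 0.12 ] [129. 118. 103.]
[326 263  38  27 735] ztop 0.024 rect 0.366 0.291  0.106 x 0.086 a 21 mean [0.37  0.292] [128. 110.  91.]
[366 267  43  23 720] ztop 0.057 rect 0.245 0.291  0.066 x 0.099 a 76 mean [0.251 0.286] [182. 167. 142.]
[230 271  27  19 334] ztop 0.026 rect 0.629 0.418  0.068 x 0.051 a 68 mean [0.629 0.414] [ 57. 153. 142.]
blue 363 ((0.5614697337150574, 0.28184640407562256), (0.10689569264650345, 0.22380702197551727), 86.3015365600586) 0.006802353374291137
red 296 ((0.5016887784004211, -0.27311134338378906), (0.22207129001617432, 0.11480111628770828), 7.416404724121094) 0.005950713027434107
```

View pics/crop1.png

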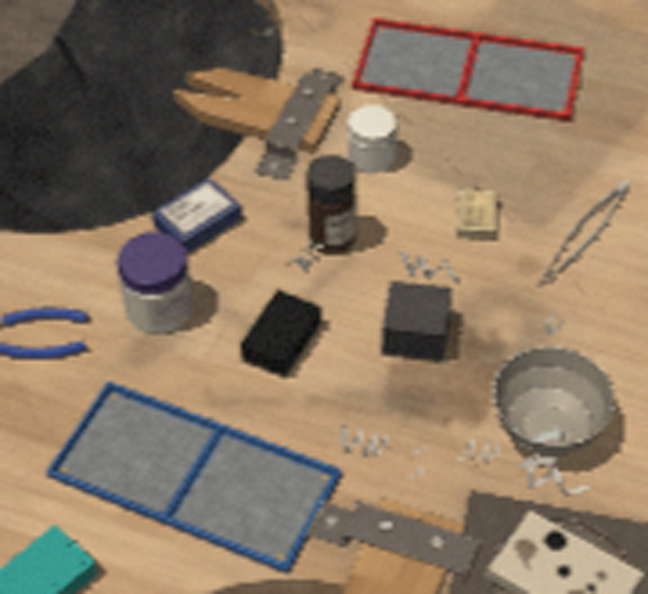

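Everything is clear. The plain low matt block at (308,217) (measured 46x73 mm, top 29 mm) is the charcoal. The square one at (345,214) (55x58 mm, top 43 mm) is the ring box, which I leave. Next I measure the emery, which merged with the tub, and write a small planning helper.

```bash
cat >> h.py <<'E'
def go(x,y,z=None,yaw=None):
    """print how far to go in tool axes (cm): shift first at present yaw, and the wz turn (deg)"""
    s=r.get_state();M=R.from_euler('xyz',s['eef_rot'],degrees=True).as_matrix();p=s['tcp_pos']
    cy=np.degrees(np.arctan2(M[1,0],M[0,0]))
    d=M.T@(np.array([x,y,p[2] if z is None else z])-p)*100
    print('pos',p.round(4),'rot',s['eef_rot'].round(2),'xyaw %.1f'%cy,'shift cm',d.round(2), 'j',s['joints'].round(0))
    if yaw is not None:
        w=(cy-yaw+90)%180-90; print('wz %.1f'%w)
        M2=R.from_euler('z',-w,degrees=True).as_matrix()
        print('shift after turn',((M2.T@M.T)@(np.array([x,y,p[2] if z is None else z])-p)*100).round(2))
def box(P,k):
    p=P[k][:,:2];p=p[~np.isnan(p[:,0])].astype(np.float32);return cv2.minAreaRect(p)
E
python3 - <<'E'
from h import *
d=np.load('scene.npz');col,P=d['col'],d['P'];Z=P[...,2]
k=np.zeros(Z.shape,bool);k[172:196,268:302]=True
k&=(Z>0.018)&(Z<0.03)&(P[...,0]>0.5)
print(k.sum(),box(P,k),np.nanmean(P[k],0))
go(.546,.127,.25,83)
E
```

```text
223 ((0.6747415065765381, 0.021579649299383163), (0.07111654430627823, 0.053004272282123566), 63.11837387084961) [0.67473839 0.02219454 0.02204299]
pos [ 0.1992 -0.6446  0.2508] rot [ 1.7993e+02 -1.0000e-02 -1.6283e+02] xyaw -162.8 shift cm [-55.91  63.48   0.16] j [-56.  21.   1.  -0. -70. -17.]
wz -65.8
shift after turn [35.02 77.    0.16]
```

```bash
python3 -m crank '[[[0,0,8.07],[0,0,0],-1],[[0,0,8.07],[0,0,0],-1],[[0,0,8.07],[0,0,0],-1],[[0,0,0],[-1.25,4.04,0],-1],[[0,0,0],[-1.25,4.04,0],-1],[[0,0,0],[-1.25,4.04,0],-1],[[0,0,0],[-1.25,4.04,0],-1],[[0,0,0],[-1.25,4.04,0],-1]]' 40
python3 -m crank '[[[0,0,0],[-1.25,4.04,0],-1],[[0,0,0],[-1.25,4.04,0],-1],[[0,0,0],[-1.25,4.04,0],-1],[[0,0,0],[-1.25,4.04,0],-1],[[0,0,0],[-1.25,4.04,0],-1],[[0,0,0],[-1.25,4.04,0],-1],[[0,0,0],[-1.25,4.04,0],-1],[[0,0,0],[-1.25,4.04,0],-1]]'
python3 - <<'E'
from h import *
go(.546,.127,.25,173)
E
```

```text
time_s: 0.95
tcp_pos: [0.2863, -0.4504, 0.2513]
eef_rot: [180.0, -0.0, 172.9]
contact_force: [1.2, -0.1, 0.7]
gripper_width: 0.0876
gripper_force: 0.0
time_s: 1.75
tcp_pos: [0.4251, -0.1418, 0.2517]
eef_rot: [180.0, 0.0, 173.0]
contact_force: [0.4, -0.1, 0.2]
gripper_width: 0.0877
gripper_force: 0.0
pos [ 0.4251 -0.1418  0.2517] rot [1.7999e+02 3.0000e-02 1.7297e+02] xyaw 173.0 shift cm [-8.71 28.16  0.18] j [   7.   -1.  -26.   -0.  -65. -104.]
wz -0.0
shift after turn [-8.7  28.16  0.18]
```

```bash
python3 -m crank '[[[0,0,0],[-1.24,4.02,0],-1],[[0,0,0],[-1.24,4.02,0],-1],[[0,0,0],[-1.24,4.02,0],-1],[[0,0,0],[-1.24,4.02,0],-1],[[0,0,0],[-1.24,4.02,0],-1],[[0,0,0],[-1.24,4.02,0],-1],[[0,0,0],[-1.24,4.02,0],-1],[[0,0,0],[0,0,0],-1]]'
python3 - <<'E'
from h import *
col,P,c=cap('wrist');save('w1',col);Z=P[...,2]
np.savez('w1',col=col,P=P)
m=((Z>0.014)&(Z<0.1)).astype(np.uint8)
n,l,s,_=cv2.connectedComponentsWithStats(m)
for i in range(1,n):
    if s[i,4]<300: continue
    k=l==i;zt=np.nanpercentile(Z[k],95);print(s[i],'%.3f'%zt,np.round(np.hstack(box(P,k&(Z>zt-.006))),3),col[k].mean(0).round())
go(.546,.127,.25,173)
E
```

```text
time_s: 2.55
tcp_pos: [0.5471, 0.1289, 0.2506]
eef_rot: [-180.0, -0.0, 173.1]
contact_force: [0.1, 0.2, -0.6]
gripper_width: 0.0879
gripper_force: 0.0
[ 418    0  148   58 5091] 0.022 [4.0100e-01 3.3100e-01 1.6000e-01 5.7000e-02 8.3099e+01] [152. 123.  89.]
[ 232   59   66   65 2738] 0.042 [ 0.439  0.076  0.055  0.055 11.742] [55. 52. 47.]
[ 116   81   53   45 1337] 0.017 [ 0.431 -0.076  0.036  0.052 14.601] [197. 173. 126.]
[ 292  161   57   37 2033] 0.028 [5.480e-01 1.250e-01 7.000e-02 4.500e-02 8.359e+01] [44. 42. 39.]
[ 175  176   63   54 2288] 0.092 [ 5.5000e-01 -7.0000e-03  4.4000e-02  4.4000e-02  2.3651e+01] [72. 66. 57.]
[  99  186   57   44 1835] 0.052 [ 5.5200e-01 -1.1900e-01  4.7000e-02  4.6000e-02  8.2122e+01] [189. 182. 163.]
[ 514  191   69   44 2006] 0.024 [6.3200e-01 4.1700e-01 7.3000e-02 5.0000e-02 6.7593e+01] [ 63. 156. 140.]
[605 205  31  39 689] 0.025 [6.5700e-01 5.1200e-01 2.1000e-02 4.7000e-02 7.5892e+01] [158. 127.  88.]
[310 241  47  24 875] 0.072 [6.4000e-01 1.3200e-01 3.8000e-02 7.0000e-03 8.2727e+01] [85. 78. 76.]
[312 292  46  14 467] 0.074 [6.8800e-01 1.2600e-01 5.5000e-02 2.1000e-02 8.3972e+01] [ 97.  82. 113.]
pos [0.5459 0.1271 0.2505] rot [-1.7995e+02 -7.0000e-02  1.7311e+02] xyaw 173.1 shift cm [-0.01 -0.01  0.05] j [  33.   10.  -14.   -0.  -66. -130.]
wz 0.1
shift after turn [-0.01 -0.01  0.05]
```

View pics/w1.png

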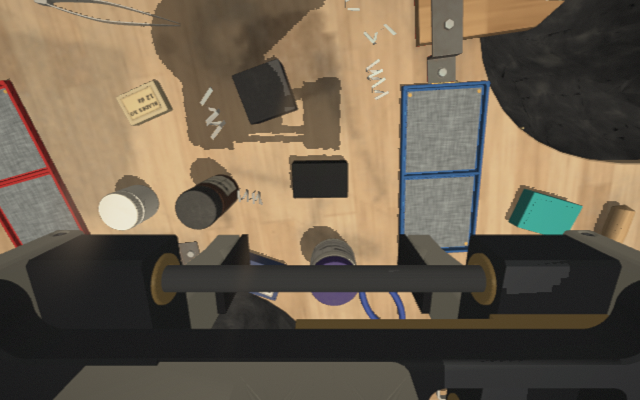

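The wrist view matches the scene measurements: charcoal (320,180), ring box (265,92), bottle (205,205), pot (122,208), tan box (142,103), blue tray (445,165). I descend on the charcoal with the fingertips at 9 mm, so they will clear the tray rims.

```bash
python3 -m crank '[[[0,0,0],[-0.2,-0.2,4.5],-1],[[0,0,0],[0,0,4.5],-1],[[0,0,0],[0,0,4.5],-1],[[0,0,0],[0,0,4.1],-1],[[0,0,0],[0,0,3],-1],[[0,0,0],[0,0,1],-1],[[0,0,0],[0,0,0],-1],[[0,0,0],[0,0,0],1]]' 40
python3 -m crank '[[[0,0,0],[0,0,0],1],[[0,0,0],[0,0,0],1],[[0,0,0],[0,0,0],1],[[0,0,0],[0,0,0],1]]' 40
python3 - <<'E'
from h import *
d=np.load('w1.npz');col,P=d['col'],d['P'];Z=P[...,2]
hsv=cv2.cvtColor(col,cv2.COLOR_RGB2HSV);H,S,V=[a.astype(int) for a in cv2.split(hsv)]
m=(abs(H-108)<12)&(S>100)&(V>50)&(Z<.02)
for nm,k in(('blue',m&(np.indices(Z.shape)[0]<235)&(np.indices(Z.shape)[1]>395)),):
    p=P[k];print(nm,len(p),box(P,k),np.nanmedian(p[:,2]))
    yaw=np.radians(-3.7)
    # corner near end
    for yw in (-2,-3,-4,-5,-6,-7,-8):
        a=np.radians(yw);u=p[:,0]*np.cos(a)+p[:,1]*np.sin(a);v=-p[:,0]*np.sin(a)+p[:,1]*np.cos(a)
        u0=np.nanpercentile(u,.3);v0,v1=np.nanpercentile(v,[.5,99.5]);U=u0+.112;Vc=(v0+v1)/2
        print(yw,'w %.4f'%(v1-v0),'centre',(U*np.cos(a)-Vc*np.sin(a)).round(4),(U*np.sin(a)+Vc*np.cos(a)).round(4))
E
```

```text
time_s: 3.4
tcp_pos: [0.5481, 0.123, 0.037]
eef_rot: [180.0, 0.1, 173.0]
contact_force: [0.1, 0.6, 0.8]
gripper_width: 0.0837
gripper_force: 0.0
time_s: 3.8
tcp_pos: [0.5482, 0.1234, 0.0373]
eef_rot: [179.9, 0.1, 173.0]
contact_force: [-0.8, 0.4, 7.2]
gripper_width: 0.0697
gripper_force: 40.0
blue 2520 ((0.5507738590240479, 0.2811962366104126), (0.10401652008295059, 0.19908006489276886), 85.70751953125) 0.0073955514775227715
-2 w 0.1066 centre 0.563 0.281
-3 w 0.1041 centre 0.5636 0.2807
-4 w 0.1025 centre 0.5638 0.2803
-5 w 0.1049 centre 0.5632 0.2798
-6 w 0.1078 centre 0.5626 0.2796
-7 w 0.1108 centre 0.5619 0.2794
-8 w 0.1137 centre 0.5612 0.2792
```

```bash
python3 -m crank '[[[0,0,0],[0,0,-2],1],[[0,0,0],[0,0,-4],1],[[0,0,0],[0,0,-4.5],1],[[0,0,0],[0,0,-4.5],1],[[0,0,-7.2],[0,0,-4],1],[[0,0,-7.2],[0,0,-2],1],[[0,0,0],[0.47,-4.3,0],1],[[0,0,0],[0.47,-4.3,0],1]]' 40
python3 -m crank '[[[0,0,0],[0.47,-4.3,0],1],[[0,0,0],[0.47,-4.3,0],1],[[0,0,0],[0.47,-4.3,0],1],[[0,0,0],[0.47,-4.3,0],1],[[0,0,0],[0.47,-4.3,0],1],[[0,0,0],[0.47,-4.3,0],1],[[0,0,0],[0.47,-4.3,0],1],[[0,0,0],[0,0,0],1]]'
python3 - <<'E'
from h import *
col,P,c=cap('wrist');save('w2',col);Z=P[...,2]
hsv=cv2.cvtColor(col,cv2.COLOR_RGB2HSV);H,S,V=[a.astype(int) for a in cv2.split(hsv)]
k=((H<6)|(H>172))&(S>140)&(V>60)&(Z<.02)
n,l,s,_=cv2.connectedComponentsWithStats(k.astype(np.uint8));print(s[1:][s[1:,4]>50])
k=l==1+np.argmax(s[1:,4]);p=P[k];p=p[~np.isnan(p[:,0])];print(box(P,k),np.median(p[:,2]))
for yw in range(3,13):
        a=np.radians(yw);u=p[:,0]*np.cos(a)+p[:,1]*np.sin(a);v=-p[:,0]*np.sin(a)+p[:,1]*np.cos(a)
        u0=np.percentile(u,.3);v0,v1=np.percentile(v,[.5,99.5]);U=u0+.112;Vc=(v0+v1)/2
        print(yw,'w %.4f'%(v1-v0),'centre',(U*np.cos(a)-Vc*np.sin(a)).round(4),(U*np.sin(a)+Vc*np.cos(a)).round(4))
k=(np.abs(P[...,:2]-[.55,.126]).max(-1)<.05)&(Z>.01)&(Z<.05);print('block left behind px',k.sum())
go(.556,-.266,None,7.4)
E
```

```text
time_s: 4.6
tcp_pos: [0.549, 0.0365, 0.2472]
eef_rot: [179.9, 0.2, -172.5]
contact_force: [0.9, -0.6, -0.5]
gripper_width: 0.0697
gripper_force: 40.0
time_s: 5.4
tcp_pos: [0.5542, -0.2705, 0.2455]
eef_rot: [-180.0, -0.0, -172.9]
contact_force: [-0.5, 0.1, -0.5]
gripper_width: 0.0696
gripper_force: 40.0
[[ 281   35   91  171 2829]]
((0.49149689078330994, -0.2739553451538086), (0.20211341977119446, 0.10451142489910126), 8.346701622009277) 0.007729621598884462
3 w 0.1153 centre 0.4999 -0.2741
4 w 0.1124 centre 0.5005 -0.2738
5 w 0.1097 centre 0.5011 -0.2735
6 w 0.1070 centre 0.5018 -0.2733
7 w 0.1044 centre 0.5025 -0.273
8 w 0.1028 centre 0.5029 -0.2724
9 w 0.1051 centre 0.5026 -0.272
10 w 0.1078 centre 0.5018 -0.2718
11 w 0.1107 centre 0.5013 -0.2717
12 w 0.1135 centre 0.5005 -0.2717
block left behind px 0
pos [ 0.5542 -0.2687  0.2455] rot [ 1.7999e+02 -1.0000e-02 -1.7285e+02] xyaw -172.9 shift cm [-0.21  0.24 -0.  ] j [ -8.  15.  -8.  -0. -67. -75.]
wz -0.3
shift after turn [-0.21  0.24 -0.  ]
```

View pics/w2.png

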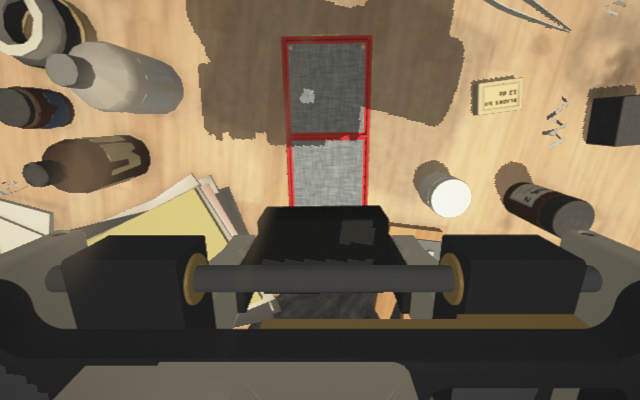

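The block is held level at (325,240), with the red tray at (328,120). Before lowering I check that the gripper body's footprint is free of tall clutter (book, bottles on the left).

```bash
python3 - <<'E'
from h import *
Q=np.concatenate([np.load('scene.npz')['P'].reshape(-1,3),np.load('side.npz')['P'].reshape(-1,3),cap('wrist')[1][:200].reshape(-1,3)])
for cx,cy,a in((.557,-.265,7.8),(.448,-.280,7.8)):
    a=np.radians(a);d=Q[:,:2]-[cx,cy];u=d[:,0]*np.cos(a)+d[:,1]*np.sin(a);v=-d[:,0]*np.sin(a)+d[:,1]*np.cos(a)
    for lo,hi in((-.16,-.12),(-.12,-.1),(-.1,-.06),(-.06,.06),(.06,.1)):
        k=(abs(u)<.05)&(v>lo)&(v<hi)&(Q[:,2]<.3);print(lo,hi,k.sum(),np.percentile(Q[k,2],[50,99]).round(3))
go(.5573,-.2650,None,7.8)
E
```

```text
-0.16 -0.12 2340 [0.001 0.033]
-0.12 -0.1 1052 [0.    0.009]
-0.1 -0.06 2220 [0.    0.003]
-0.06 0.06 7887 [0.004 0.01 ]
0.06 0.1 2493 [0.    0.003]
-0.16 -0.12 3256 [0.001 0.003]
-0.12 -0.1 1667 [0.001 0.003]
-0.1 -0.06 3554 [0.    0.003]
-0.06 0.06 11428 [0.004 0.01 ]
0.06 0.1 3590 [0.    0.003]
pos [ 0.5543 -0.2673  0.2456] rot [ 1.7998e+02 -1.0000e-02 -1.7277e+02] xyaw -172.8 shift cm [-0.32  0.19  0.  ] j [ -8.  15.  -8.  -0. -67. -75.]
wz -0.6
shift after turn [-0.32  0.2   0.  ]
```

```bash
python3 -m crank '[[[0,0,-0.6],[-0.3,0.2,4.5],1],[[0,0,0],[0,0,4.5],1],[[0,0,0],[0,0,4.5],1],[[0,0,0],[0,0,3.5],1],[[0,0,0],[0,0,2],1],[[0,0,0],[0,0,0.8],1],[[0,0,0],[0,0,0],1],[[0,0,0],[0,0,0],1]]'
python3 - <<'E'
from h import *
go(.5573,-.2650,.040,7.8);print(r.get_state()['contact_force'])
E
```

```text
time_s: 6.3
tcp_pos: [0.5587, -0.2636, 0.049]
eef_rot: [-180.0, 0.1, -172.0]
contact_force: [0.3, -0.0, -0.3]
gripper_width: 0.0693
gripper_force: 40.0
pos [ 0.5587 -0.2636  0.049 ] rot [-1.7995e+02  1.1000e-01 -1.7197e+02] xyaw -172.0 shift cm [ 0.16 -0.11  0.9 ] j [ -7.  26. -20.   0. -43. -75.]
wz 0.2
shift after turn [ 0.16 -0.11  0.9 ]
[ 0.33823997 -0.0359914  -0.26046945]
```

```bash
python3 -m crank '[[[0,0,0],[0,0,0.5],1],[[0,0,0],[0,0,0.3],1],[[0,0,0],[0,0,0],1],[[0,0,0],[0,0,0],1]]'
python3 -m crank '[[[0,0,0],[0,0,0.15],1],[[0,0,0],[0,0,0],1],[[0,0,0],[0,0,0],1]]'
```

```text
time_s: 6.7
tcp_pos: [0.5582, -0.264, 0.0403]
eef_rot: [-180.0, 0.1, -172.0]
contact_force: [0.2, 1.0, 3.8]
gripper_width: 0.0699
gripper_force: 40.0
time_s: 7.0
tcp_pos: [0.5582, -0.264, 0.0402]
eef_rot: [-180.0, 0.1, -172.0]
contact_force: [-3.8, 4.3, 17.2]
gripper_width: 0.0698
gripper_force: 40.0
```

```bash
python3 -m crank '[[[0,0,0],[0,0,-0.15],1],[[0,0,0],[0,0,0],-1],[[0,0,0],[0,0,0],-1],[[0,0,0],[0,0,0],-1],[[0,0,0],[0,0,-1.5],-1],[[0,0,0],[0,0,-4],-1],[[0,0,0],[0,0,-4.5],-1],[[0,0,0],[0,0,-4.5],-1]]'
python3 -m crank '[[[0,0,0],[-0.47,4.27,-2],-1],[[0,0,0],[-0.47,4.27,0],-1],[[0,0,0],[-0.47,4.27,0],-1],[[0,0,0],[-0.47,4.27,0],-1],[[0,0,0],[-0.47,4.27,0],-1],[[0,0,0],[-0.47,4.27,0],-1],[[0,0,0],[0,0,0],-1]]'
python3 - <<'E'
from h import *
col,P,c=cap('scene');Z=P[...,2]
d=np.hypot(P[...,0]-.557,P[...,1]+.265)
k=(d<.06)&(Z>.017)&(Z<.05);print(k.sum(),box(P,k),np.median(Z[k]))
go(.550,-.0065,.061)
E
```

```text
time_s: 7.8
tcp_pos: [0.5571, -0.264, 0.1856]
eef_rot: [180.0, -0.1, -172.0]
contact_force: [1.6, -0.7, 0.5]
gripper_width: 0.0877
gripper_force: 0.0
time_s: 8.5
tcp_pos: [0.5501, -0.0023, 0.2046]
eef_rot: [180.0, 0.0, -171.8]
contact_force: [0.5, -0.7, -0.3]
gripper_width: 0.0878
gripper_force: 0.0
185 ((0.5559296011924744, -0.26322120428085327), (0.04559969902038574, 0.0774371325969696), 9.353316307067871) 0.02769780501107877
pos [ 0.55   -0.004   0.2045] rot [ 179.99   -0.   -171.82] xyaw -171.8 shift cm [ 0.03 -0.25 14.35] j [  20.   11.  -19.   -0.  -60. -102.]
```

```bash
python3 -m crank '[[[0,0,0],[0,-0.25,4],-1],[[0,0,0],[0,0,4],-1],[[0,0,0],[0,0,4],-1],[[0,0,0],[0,0,2],-1],[[0,0,0],[0,0,0.4],-1],[[0,0,0],[0,0,0],-1],[[0,0,0],[0,0,0],1],[[0,0,0],[0,0,0],1]]' 30
python3 -m crank '[[[0,0,0],[0,0,0],1],[[0,0,0],[0,0,0],1],[[0,0,0],[0,0,0],1],[[0,0,0],[0,0,0],1]]'
python3 - <<'E'
from h import *
go(.448,-.280,None,7.8)
E
```

```text
time_s: 9.35
tcp_pos: [0.5514, -0.0087, 0.0621]
eef_rot: [180.0, 0.1, -172.0]
contact_force: [-0.3, 0.3, -0.3]
gripper_width: 0.0764
gripper_force: 0.0
time_s: 9.75
tcp_pos: [0.5505, -0.0087, 0.0608]
eef_rot: [180.0, 0.0, -172.0]
contact_force: [0.4, 0.8, -0.6]
gripper_width: 0.0454
gripper_force: 0.6
pos [ 0.5505 -0.0087  0.0608] rot [ 1.7999e+02  2.0000e-02 -1.7203e+02] xyaw -172.0 shift cm [ 1.391e+01 -2.545e+01 -1.000e-02] j [  19.   20.  -28.   -0.  -41. -102.]
wz 0.2
shift after turn [ 1.399e+01 -2.541e+01 -1.000e-02]
```

```bash
python3 -m crank '[[[0,0,0],[0,0,0],1],[[0,0,0],[0,0,0],1],[[0,0,0],[0,0,-1],1],[[0,0,0],[0,0,-3],1],[[0,0,0],[0,0,-4],1],[[0,0,0],[0,0,-4],1],[[0,0,0],[1.98,-3.63,0],1],[[0,0,0],[1.98,-3.63,0],1]]'
python3 -m crank '[[[0,0,0],[1.98,-3.63,0],1],[[0,0,0],[1.98,-3.63,0],1],[[0,0,0],[1.98,-3.63,0],1],[[0,0,0],[1.98,-3.63,0],1],[[0,0,0],[1.98,-3.63,0],1],[[0,0,0],[0,0,0],1],[[0,0,0],[0,0,0],1]]'
python3 - <<'E'
from h import *
go(.448,-.280,.0645,7.8)
E
```

```text
time_s: 10.55
tcp_pos: [0.5216, -0.0862, 0.1825]
eef_rot: [180.0, 0.2, -171.9]
contact_force: [-0.3, -0.5, -2.3]
gripper_width: 0.045
gripper_force: 30.0
time_s: 11.25
tcp_pos: [0.4475, -0.2805, 0.1807]
eef_rot: [180.0, -0.0, -172.2]
contact_force: [0.7, 0.2, -2.1]
gripper_width: 0.0448
gripper_force: 30.0
pos [ 0.4475 -0.2805  0.1807] rot [ 1.7999e+02 -1.0000e-02 -1.7219e+02] xyaw -172.2 shift cm [-0.06  0.04 11.62] j [-11.  10. -23.  -0. -56. -71.]
wz 0.0
shift after turn [-0.06  0.04 11.62]
```

```bash
python3 -m crank '[[[0,0,0],[0,0,4],1],[[0,0,0],[0,0,4],1],[[0,0,0],[0,0,2],1],[[0,0,0],[0,0,1],1],[[0,0,0],[0,0,0.3],1],[[0,0,0],[0,0,0],1],[[0,0,0],[0,0,0],1]]'
python3 -m crank '[[[0,0,0],[0,0,0.3],1],[[0,0,0],[0,0,0],1],[[0,0,0],[0,0,0],1]]'
```

```text
time_s: 11.95
tcp_pos: [0.4494, -0.2796, 0.0688]
eef_rot: [-180.0, 0.1, -172.0]
contact_force: [0.2, -1.1, -1.8]
gripper_width: 0.0444
gripper_force: 30.0
time_s: 12.25
tcp_pos: [0.4485, -0.2797, 0.0649]
eef_rot: [-180.0, 0.0, -172.0]
contact_force: [-0.4, -1.0, -1.8]
gripper_width: 0.0446
gripper_force: 30.0
```

```bash
python3 -m crank '[[[0,0,0],[0,0,0.1],1],[[0,0,0],[0,0,0],1],[[0,0,0],[0,0,0],1]]'; python3 -m crank '[[[0,0,0],[0,0,0.1],1],[[0,0,0],[0,0,0],1],[[0,0,0],[0,0,0],1]]'
```

```text
time_s: 12.55
tcp_pos: [0.4485, -0.2797, 0.0638]
eef_rot: [-180.0, 0.0, -172.0]
contact_force: [-0.2, 0.3, 1.1]
gripper_width: 0.0447
gripper_force: 30.0
time_s: 12.85
tcp_pos: [0.4486, -0.2797, 0.0637]
eef_rot: [-180.0, 0.0, -172.0]
contact_force: [-3.4, 2.8, 11.7]
gripper_width: 0.0445
gripper_force: 30.0
```

```bash
python3 -m crank '[[[0,0,0],[0,0,-0.1],1],[[0,0,0],[0,0,0],-1],[[0,0,0],[0,0,0],-1],[[0,0,0],[0,0,0],-1],[[0,0,0],[0,0,-1.5],-1],[[0,0,0],[0,0,-4],-1],[[0,0,0],[0,0,-4.5],-1],[[0,0,0],[0,0,-2],-1]]'
python3 -m crank '[[[0,0,0],[-3.1,3.63,0],-1],[[0,0,0],[-3.1,3.63,0],-1],[[0,0,0],[-3.1,3.63,0],-1],[[0,0,0],[-3.1,3.63,0],-1],[[0,0,0],[0,0,0],-1],[[0,0,0],[0,0,0],-1]]'
python3 - <<'E'
from h import *
col,P,c=cap('wrist');Z=P[...,2];np.savez('w3',col=col,P=P)
m=((Z>0.014)&(Z<0.12)).astype(np.uint8)
n,l,s,_=cv2.connectedComponentsWithStats(m)
for i in range(1,n):
    if s[i,4]<300: continue
    k=l==i;zt=np.nanpercentile(Z[k],95);print(s[i],'%.3f'%zt,np.round(np.hstack(box(P,k&(Z>zt-.006))),3),col[k].mean(0).round())
go(.551,-.119,.041,7.8)
E
```

```text
time_s: 13.65
tcp_pos: [0.4498, -0.2803, 0.1875]
eef_rot: [-179.9, 0.2, -172.0]
contact_force: [1.2, 0.7, -0.2]
gripper_width: 0.0867
gripper_force: 0.0
time_s: 14.25
tcp_pos: [0.5513, -0.1176, 0.1831]
eef_rot: [180.0, -0.1, -171.9]
contact_force: [0.0, 0.2, 0.4]
gripper_width: 0.0875
gripper_force: 0.0
[  80    5  114   83 6362] 0.095 [ 4.4900e-01 -2.7900e-01  4.4000e-02  4.4000e-02  5.7323e+01] [73. 64. 55.]
[ 355   52   56   46 2145] 0.017 [ 0.431 -0.077  0.036  0.052 14.727] [125. 111.  82.]
[ 503   71   87   68 4905] 0.041 [ 0.439  0.075  0.055  0.057 11.83 ] [73. 69. 63.]
[ 140  155   81   46 3381] 0.031 [ 0.557 -0.264  0.045  0.071  8.59 ] [35. 34. 32.]
[ 296  169   50   54 2122] 0.052 [ 0.552 -0.12   0.046  0.047  9.362] [221. 220. 205.]
[   0  176   90   78 4084] 0.033 [ 0.622 -0.435  0.059  0.067 30.105] [158. 143. 103.]
[ 249  231   93   34 2450] 0.023 [ 0.62  -0.139  0.038  0.102  7.914] [145. 126. 101.]
[ 257  292   62   37 1771] 0.019 [ 0.703 -0.14   0.052  0.074  7.448] [187. 142.  93.]
[387 292  44  27 703] 0.024 [6.8100e-01 0.0000e+00 4.8000e-02 3.4000e-02 4.6299e+01] [164. 161. 157.]
pos [ 0.5507 -0.1185  0.1831] rot [ 1.7999e+02 -6.0000e-02 -1.7199e+02] xyaw -172.0 shift cm [-0.04 -0.06 14.21] j [  8.  13. -19.  -0. -58. -90.]
wz 0.2
shift after turn [-0.04 -0.06 14.21]
```

```bash
python3 -m crank '[[[0,0,0],[-0.1,-0.1,4],-1],[[0,0,0],[0,0,4],-1],[[0,0,0],[0,0,4],-1],[[0,0,0],[0,0,1.7],-1],[[0,0,0],[0,0,0.5],-1],[[0,0,0],[0,0,0],-1],[[0,0,0],[0,0,0],1],[[0,0,0],[0,0,0],1]]' 30
python3 -m crank '[[[0,0,0],[0,0,0],1],[[0,0,0],[0,0,0],1],[[0,0,0],[0,0,0],1],[[0,0,0],[0,0,0],1],[[0,0,0],[0,0,0],1]]'
python3 - <<'E'
from h import *
go(.508,.284,None,-4.2)
print('far comp');go(.618,.276,None,-4.2)
E
```

```text
time_s: 15.1
tcp_pos: [0.5531, -0.1197, 0.0431]
eef_rot: [-180.0, 0.2, -172.0]
contact_force: [-0.0, -0.7, 0.5]
gripper_width: 0.0766
gripper_force: 0.0
time_s: 15.6
tcp_pos: [0.5523, -0.1195, 0.0418]
eef_rot: [-180.0, 0.0, -172.0]
contact_force: [-0.8, 1.3, 3.4]
gripper_width: 0.0474
gripper_force: 30.0
pos [ 0.5523 -0.1195  0.0418] rot [-1.8000e+02  2.0000e-02 -1.7202e+02] xyaw -172.0 shift cm [-1.21 40.57 -0.  ] j [  8.  23. -27.   0. -40. -90.]
wz 12.2
shift after turn [-9.74 39.4  -0.  ]
far comp
pos [ 0.5523 -0.1195  0.0418] rot [-1.8000e+02  2.0000e-02 -1.7202e+02] xyaw -172.0 shift cm [-11.99  38.25   0.  ] j [  8.  23. -27.   0. -40. -90.]
wz 12.2
shift after turn [-19.79  34.86   0.  ]
```

```bash
python3 -m crank '[[[0,0,0],[0,0,-2],1],[[0,0,0],[0,0,-4],1],[[0,0,6.1],[0,0,-4],1],[[0,0,6.1],[0,0,-2],1],[[0,0,0],[-2.2,3.87,0],1],[[0,0,0],[-2.2,3.87,0],1],[[0,0,0],[-2.2,3.87,0],1],[[0,0,0],[-2.2,3.87,0],1]]'
python3 -m crank '[[[0,0,0],[-2.2,3.87,0],1],[[0,0,0],[-2.2,3.87,0],1],[[0,0,0],[-2.2,3.87,0],1],[[0,0,0],[-2.2,3.87,0],1],[[0,0,0],[-2.2,3.87,0],1],[[0,0,0],[0,0,0],1],[[0,0,0],[0,0,0],1]]'
python3 - <<'E'
from h import *
col,P,c=cap('wrist');save('w4',col);Z=P[...,2]
hsv=cv2.cvtColor(col,cv2.COLOR_RGB2HSV);H,S,V=[a.astype(int) for a in cv2.split(hsv)]
k=(abs(H-108)<12)&(S>100)&(V>50)&(Z<.02)
n,l,s,_=cv2.connectedComponentsWithStats(k.astype(np.uint8));k=l==1+np.argmax(s[1:,4]);p=P[k];p=p[~np.isnan(p[:,0])]
print(len(p),box(P,k))
for yw in range(-7,0):
        a=np.radians(yw);u=p[:,0]*np.cos(a)+p[:,1]*np.sin(a);v=-p[:,0]*np.sin(a)+p[:,1]*np.cos(a)
        u0=np.percentile(u,.3);v0,v1=np.percentile(v,[.5,99.5]);U=u0+.112;Vc=(v0+v1)/2
        print(yw,'w %.4f'%(v1-v0),'centre',(U*np.cos(a)-Vc*np.sin(a)).round(4),(U*np.sin(a)+Vc*np.cos(a)).round(4))
go(.618,.276,.0448,-4.2)
E
```

```text
time_s: 16.4
tcp_pos: [0.6519, 0.0298, 0.1614]
eef_rot: [180.0, -0.0, 175.7]
contact_force: [1.0, -0.5, -1.0]
gripper_width: 0.0479
gripper_force: 30.0
time_s: 17.1
tcp_pos: [0.775, 0.2143, 0.1594]
eef_rot: [-179.9, -0.1, 175.8]
contact_force: [-0.8, -1.6, -0.6]
gripper_width: 0.0477
gripper_force: 30.0
1969 ((0.6413857936859131, 0.2760556936264038), (0.10269631445407867, 0.0672612264752388), 85.86186981201172)
-7 w 0.1033 centre 0.7179 0.2666
-6 w 0.1028 centre 0.7189 0.2678
-5 w 0.1023 centre 0.7198 0.269
-4 w 0.1021 centre 0.7202 0.2702
-3 w 0.1025 centre 0.7202 0.2716
-2 w 0.1029 centre 0.7194 0.273
-1 w 0.1036 centre 0.7186 0.2744
pos [0.7748 0.2133 0.1602] rot [-1.7995e+02 -1.1000e-01  1.7579e+02] xyaw 175.8 shift cm [16.07  5.11 11.56] j [  29.   36.   14.   -0.  -68. -123.]
wz -0.0
shift after turn [16.07  5.11 11.56]
```

View pics/w4.png

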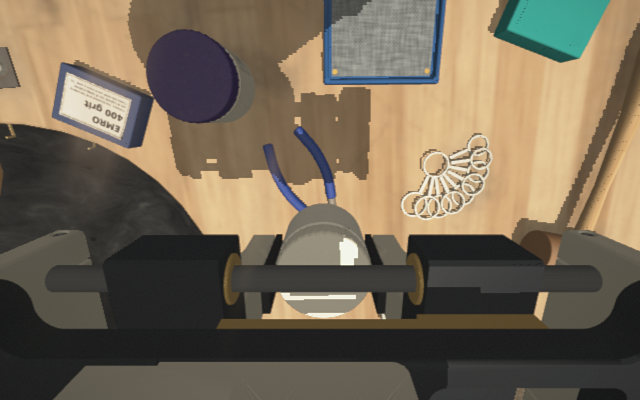

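The image shows the pot still held, but the tool is 16 cm too far out because my helper had a sign slip in its "after turn" shift. Nothing was touched. I fix the helper and move back.

```bash
sed -i "s/from_euler('z',-w,/from_euler('z',w,/" h.py
python3 -m crank '[[[0,0,0],[4.02,1.28,0],1],[[0,0,0],[4.02,1.28,0],1],[[0,0,0],[4.02,1.28,0],1],[[0,0,0],[4.02,1.28,0],1],[[0,0,0],[0,0,0],1],[[0,0,0],[0,0,0],1]]'
python3 - <<'E'
from h import *
col,P,c=cap('wrist');Z=P[...,2]
hsv=cv2.cvtColor(col,cv2.COLOR_RGB2HSV);H,S,V=[a.astype(int) for a in cv2.split(hsv)]
k=(abs(H-108)<12)&(S>100)&(V>50)&(Z<.02)
n,l,s,_=cv2.connectedComponentsWithStats(k.astype(np.uint8));k=l==1+np.argmax(s[1:,4])
print(s[np.argmax(s[1:,4])+1],box(P,k))
go(.618,.276,.0448,-4.2)
E
```

```text
time_s: 17.75
tcp_pos: [0.618, 0.2758, 0.163]
eef_rot: [179.9, 0.1, 175.8]
contact_force: [0.1, -0.1, -1.3]
gripper_width: 0.0475
gripper_force: 30.0
[ 265    5  119  230 4109] ((0.5583329796791077, 0.2814323902130127), (0.10257671028375626, 0.21345682442188263), 86.2419662475586)
pos [0.6188 0.2755 0.1626] rot [1.7995e+02 7.0000e-02 1.7576e+02] xyaw 175.8 shift cm [ 0.1   0.03 11.78] j [  40.   24.   -6.    0.  -60. -135.]
wz -0.0
shift after turn [ 0.1   0.03 11.78]
```

Tray centre is consistent. Lowering the pot.

```bash
python3 -m crank '[[[0,0,0],[0,0,4],1],[[0,0,0],[0,0,4],1],[[0,0,0],[0,0,2],1],[[0,0,0],[0,0,1],1],[[0,0,0],[0,0,0.4],1],[[0,0,0],[0,0,0],1],[[0,0,0],[0,0,0.2],1],[[0,0,0],[0,0,0],1]]'
python3 -m crank '[[[0,0,0],[0,0,0.15],1],[[0,0,0],[0,0,0],1],[[0,0,0],[0,0,0],1]]'
```

```text
time_s: 18.6
tcp_pos: [0.6193, 0.2765, 0.0467]
eef_rot: [179.9, 0.1, 175.8]
contact_force: [0.5, -0.5, -0.2]
gripper_width: 0.048
gripper_force: 30.0
time_s: 18.9
tcp_pos: [0.6192, 0.2765, 0.0449]
eef_rot: [180.0, 0.1, 175.8]
contact_force: [-0.4, -0.2, 2.7]
gripper_width: 0.0476
gripper_force: 30.0
```

```bash
python3 -m crank '[[[0,0,0],[0,0,0],-1],[[0,0,0],[0,0,0],-1],[[0,0,0],[0,0,0],-1],[[0,0,0],[0,0,-1.5],-1],[[0,0,0],[0,0,-4],-1],[[0,0,-8.4],[0,0,-4],-1],[[0,0,-8.4],[0,0,-4],-1],[[0,0,-8.4],[0,0,-2],-1]]'
python3 -m crank '[[[0,0,-8.4],[0,0,0],-1],[[0,0,-8.4],[0,0,0],-1],[[0,0,-8.4],[0,0,0],-1],[[0,0,-8.4],[0,0,0],-1],[[0,0,-8.4],[0,0,0],-1],[[0,0,0],[3.35,-2.75,0],-1],[[0,0,0],[3.35,-2.75,0],-1],[[0,0,0],[3.35,-2.75,0],-1]]'
python3 -m crank '[[[0,0,0],[3.35,-2.75,0],-1],[[0,0,0],[3.35,-2.75,0],-1],[[0,0,0],[3.35,-2.75,0],-1],[[0,0,0],[0,0,0],-1],[[0,0,0],[0,0,0],-1]]'
python3 - <<'E'
from h import *
col,P,c=cap('wrist');save('w5',col);Z=P[...,2]
m=((Z>0.014)&(Z<0.12)).astype(np.uint8)
n,l,s,_=cv2.connectedComponentsWithStats(m)
for i in range(1,n):
    if s[i,4]<300: continue
    k=l==i;zt=np.nanpercentile(Z[k],95);print(s[i],'%.3f'%zt,np.round(np.hstack(box(P,k&(Z>zt-.006))),3),col[k].mean(0).round())
go(.675,.022,.034,63)
E
```

```text
time_s: 19.7
tcp_pos: [0.6201, 0.2767, 0.2048]
eef_rot: [180.0, 0.3, -158.7]
contact_force: [-1.0, -0.0, -0.9]
gripper_width: 0.0881
gripper_force: 0.0
time_s: 20.5
tcp_pos: [0.6466, 0.148, 0.2003]
eef_rot: [-180.0, 0.0, -117.0]
contact_force: [0.5, 0.7, 0.2]
gripper_width: 0.0876
gripper_force: 0.0
time_s: 21.0
tcp_pos: [0.6745, 0.0208, 0.1999]
eef_rot: [-180.0, 0.0, -117.2]
contact_force: [0.1, 1.4, -0.5]
gripper_width: 0.0876
gripper_force: 0.0
[  166     0   163   104 10579] 0.022 [ 0.683 -0.138  0.082  0.165 76.074] [202. 166. 119.]
[ 510   93   92   79 4431] 0.041 [ 0.439  0.075  0.056  0.057 12.064] [55. 53. 49.]
[ 299  155   47   64 2864] 0.024 [6.7700e-01 1.9000e-02 7.1000e-02 5.0000e-02 6.1413e+01] [189. 188. 190.]
[ 345  237   53   28 1196] 0.072 [6.5500e-01 1.0300e-01 7.0000e-03 3.7000e-02 6.4363e+01] [111. 102. 101.]
[349 292  59  21 926] 0.074 [6.7500e-01 1.4200e-01 2.5000e-02 5.9000e-02 6.3174e+01] [122. 104. 145.]
pos [0.6744 0.0218 0.1998] rot [-1.7998e+02  3.0000e-02 -1.1709e+02] xyaw -117.1 shift cm [-0.04 -0.04 16.58] j [ 18.  22.  -3.  -0. -64. -45.]
wz -0.1
shift after turn [-0.04 -0.04 16.58]
```

View pics/w5.png

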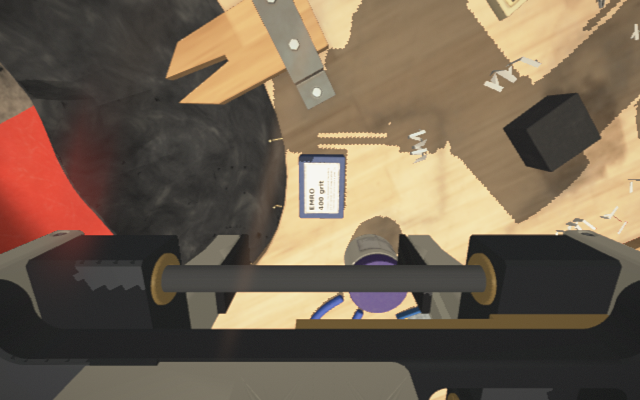

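The emery packet is at (322,187), right at the table edge, with the fingers straddling it symmetrically after a small correction.

```bash
python3 -m crank '[[[0,0,1.5],[0.1,-0.3,4],-1],[[0,0,0],[0,0,4.5],-1],[[0,0,0],[0,0,4],-1],[[0,0,0],[0,0,3],-1],[[0,0,0],[0,0,1],-1],[[0,0,0],[0,0,0],-1],[[0,0,0],[0,0,0],1],[[0,0,0],[0,0,0],1]]' 30
python3 -m crank '[[[0,0,0],[0,0,0],1],[[0,0,0],[0,0,0],1],[[0,0,0],[0,0,0],1],[[0,0,0],[0,0,0],1],[[0,0,0],[0,0,0],1]]'
python3 - <<'E'
from h import *
go(.508,.284,None,85.8)
E
```

```text
time_s: 21.85
tcp_pos: [0.678, 0.0205, 0.0364]
eef_rot: [-179.9, 0.1, -118.5]
contact_force: [-0.1, -0.2, -0.6]
gripper_width: 0.0768
gripper_force: 0.0
time_s: 22.35
tcp_pos: [0.6768, 0.0198, 0.0346]
eef_rot: [-180.0, 0.0, -118.5]
contact_force: [-0.5, 1.1, 4.0]
gripper_width: 0.0496
gripper_force: 29.9
pos [0.6768 0.0198 0.0346] rot [-1.7998e+02  1.0000e-02 -1.1853e+02] xyaw -118.5 shift cm [-1.515e+01  2.744e+01 -1.000e-02] j [ 18.  32. -12.   0. -46. -47.]
wz -24.3
shift after turn [-2.511e+01  1.876e+01 -1.000e-02]
```

```bash
python3 -m crank '[[[0,0,0],[0,0,-2],1],[[0,0,0],[0,0,-4],1],[[0,0,-8.1],[0,0,-4],1],[[0,0,-8.1],[0,0,-2],1],[[0,0,-8.1],[0,0,0],1],[[0,0,0],[-3.59,2.68,0],1],[[0,0,0],[-3.59,2.68,0],1],[[0,0,0],[-3.59,2.68,0],1]]'
python3 -m crank '[[[0,0,0],[-3.59,2.68,0],1],[[0,0,0],[-3.59,2.68,0],1],[[0,0,0],[-3.59,2.68,0],1],[[0,0,0],[-3.59,2.68,0],1],[[0,0,0],[0,0,0],1],[[0,0,0],[0,0,0],1]]'
python3 - <<'E'
from h import *
go(.508,.284,.0376,85.8)
E
```

```text
time_s: 23.15
tcp_pos: [0.6033, 0.1338, 0.1536]
eef_rot: [180.0, -0.0, -94.3]
contact_force: [0.6, 0.8, -0.8]
gripper_width: 0.0497
gripper_force: 29.9
time_s: 23.75
tcp_pos: [0.5073, 0.2853, 0.1539]
eef_rot: [180.0, -0.0, -94.1]
contact_force: [1.3, -0.9, -1.4]
gripper_width: 0.0495
gripper_force: 29.9
pos [0.5073 0.2853 0.1539] rot [ 1.7999e+02 -1.0000e-02 -9.4090e+01] xyaw -94.1 shift cm [ 0.12 -0.08 11.63] j [ 49.  17. -19.  -0. -55. -53.]
wz 0.1
shift after turn [ 0.12 -0.08 11.63]
```

```bash
python3 -m crank '[[[0,0,0],[0.1,-0.1,4],1],[[0,0,0],[0,0,4],1],[[0,0,0],[0,0,2],1],[[0,0,0],[0,0,1],1],[[0,0,0],[0,0,0.3],1],[[0,0,0],[0,0,0],1],[[0,0,0],[0,0,0.1],1],[[0,0,0],[0,0,0],1]]'
python3 -m crank '[[[0,0,0],[0,0,0.15],1],[[0,0,0],[0,0,0],1],[[0,0,0],[0,0,0],1]]'
```

```text
time_s: 24.55
tcp_pos: [0.5095, 0.2837, 0.0412]
eef_rot: [-179.9, 0.1, -94.2]
contact_force: [1.0, 0.5, -0.2]
gripper_width: 0.0502
gripper_force: 29.9
time_s: 24.85
tcp_pos: [0.509, 0.2833, 0.0388]
eef_rot: [-180.0, 0.0, -94.2]
contact_force: [-0.1, 0.3, -0.9]
gripper_width: 0.0497
gripper_force: 29.9
```

```bash
python3 -m crank '[[[0,0,0],[0,0,0.1],1],[[0,0,0],[0,0,0],1],[[0,0,0],[0,0,0],1]]';python3 -m crank '[[[0,0,0],[0,0,0.1],1],[[0,0,0],[0,0,0],1],[[0,0,0],[0,0,0],1]]'
```

```text
time_s: 25.15
tcp_pos: [0.509, 0.2833, 0.0376]
eef_rot: [-180.0, 0.0, -94.2]
contact_force: [-0.2, 0.6, -0.3]
gripper_width: 0.0497
gripper_force: 29.9
time_s: 25.45
tcp_pos: [0.509, 0.2834, 0.0375]
eef_rot: [-180.0, 0.0, -94.2]
contact_force: [-3.3, -1.4, 8.9]
gripper_width: 0.0501
gripper_force: 29.9
```

```bash
python3 -m crank '[[[0,0,0],[0,0,-0.1],1],[[0,0,0],[0,0,0],-1],[[0,0,0],[0,0,0],-1],[[0,0,0],[0,0,-0.5],-1],[[0,0,0],[0,0,-3],-1],[[0,0,-6.3],[0,0,-4],-1],[[0,0,-6.3],[0,0,-4],-1],[[0,0,-6.3],[0,0,-3],-1]]'
python3 -m crank '[[[0,0,0],[4.1,2.09,0],-1],[[0,0,0],[4.1,2.09,0],-1],[[0,0,0],[4.1,2.09,0],-1],[[0,0,0],[4.1,2.09,0],-1],[[0,0,0],[4.1,2.09,0],-0.36],[[0,0,0],[4.1,2.09,0],-0.36],[[0,0,0],[4.1,2.09,0],-0.36],[[0,0,0],[4.1,2.09,0],-0.36]]'
python3 -m crank '[[[0,0,0],[0,0,0],-0.36],[[0,0,0],[0,0,0],-0.36]]'
python3 - <<'E'
from h import *
go(.431,-.077,.028,14.7+90)
for nm in('wrist','scene'):
  col,P,c=cap(nm);save('v6'+nm,col);Z=P[...,2]
  for q,lo,hi in(((.431,-.077),.009,.03),((.509,.2833),.018,.035),((.6192,.2765),.047,.06)):
    k=(np.hypot(P[...,0]-q[0],P[...,1]-q[1])<.06)&(Z>lo)&(Z<hi)
    if k.sum()>20: print(nm,k.sum(),np.round(np.hstack(box(P,k)),3),np.median(Z[k]).round(4))
E
```

```text
time_s: 26.25
tcp_pos: [0.5094, 0.2835, 0.1856]
eef_rot: [-179.9, 0.0, -75.1]
contact_force: [1.1, -0.1, 0.3]
gripper_width: 0.0875
gripper_force: 0.0
time_s: 27.05
tcp_pos: [0.4296, -0.078, 0.1831]
eef_rot: [-179.9, -0.0, -75.3]
contact_force: [0.9, -0.3, -0.9]
gripper_width: 0.0624
gripper_force: 0.0
time_s: 27.25
tcp_pos: [0.43, -0.0775, 0.1829]
eef_rot: [-180.0, 0.0, -75.5]
contact_force: [0.1, 0.5, -0.3]
gripper_width: 0.0598
gripper_force: 0.0
pos [ 0.43   -0.0775  0.1829] rot [-179.96    0.    -75.5 ] xyaw -75.5 shift cm [-0.02 -0.09 15.49] j [ 16.   1. -34.   0. -55.  -1.]
wz -0.2
shift after turn [-0.02 -0.09 15.49]
wrist 1613 [ 0.431 -0.078  0.036  0.051 15.224] 0.0157
scene 124 [ 0.43  -0.076  0.035  0.058 13.17 ] 0.0141
scene 365 [5.0800e-01 2.8200e-01 7.5000e-02 5.1000e-02 8.6719e+01] 0.0248
scene 173 [6.1700e-01 2.7800e-01 4.6000e-02 4.7000e-02 4.8395e+01] 0.0525
```

View pics/v6wrist.png

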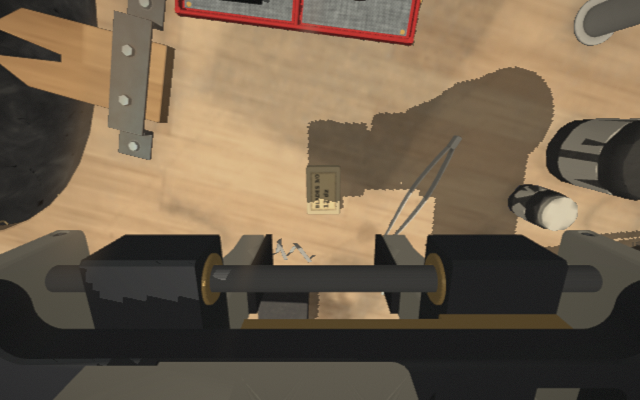

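The tan box is at (323,190), and the tweezers at (415,190) are outside the fingers' span. Emery and pot sit well in the blue tray. Descending.

```bash
python3 -m crank '[[[0,0,0],[0,-0.1,4],-0.36],[[0,0,0],[0,0,4],-0.36],[[0,0,0],[0,0,4],-0.36],[[0,0,0],[0,0,2.4],-0.36],[[0,0,0],[0,0,0.9],-0.36],[[0,0,0],[0,0,0],-0.36],[[0,0,0],[0,0,0],1],[[0,0,0],[0,0,0],1]]' 20
python3 -m crank '[[[0,0,0],[0,0,0],1],[[0,0,0],[0,0,0],1],[[0,0,0],[0,0,0],1],[[0,0,0],[0,0,0],1]]'
python3 - <<'E'
from h import *
go(.5085,.2828,None,85.8)
E
```

```text
time_s: 28.15
tcp_pos: [0.4324, -0.0756, 0.0308]
eef_rot: [-179.9, -0.0, -75.3]
contact_force: [0.6, 0.3, 0.2]
gripper_width: 0.0486
gripper_force: 0.0
time_s: 28.55
tcp_pos: [0.4318, -0.076, 0.0305]
eef_rot: [-179.9, -0.0, -75.3]
contact_force: [-2.1, 2.3, 7.8]
gripper_width: 0.0357
gripper_force: 20.0
pos [ 0.4318 -0.076   0.0305] rot [-179.9    -0.    -75.33] xyaw -75.3 shift cm [-3.277e+01 -1.651e+01  3.000e-02] j [ 16.  15. -44.   0. -31.  -1.]
wz 18.9
shift after turn [-3.634e+01 -5.020e+00  3.000e-02]
```

```bash
python3 -m crank '[[[0,0,0],[0,0,-2],1],[[0,0,0],[0,0,-4],1],[[0,0,6.3],[0,0,-4],1],[[0,0,6.3],[0,0,-2],1],[[0,0,6.3],[0,0,0],1],[[0,0,0],[-4.54,-0.63,0],1],[[0,0,0],[-4.54,-0.63,0],1],[[0,0,0],[-4.54,-0.63,0],1]]'
python3 -m crank '[[[0,0,0],[-4.54,-0.63,0],1],[[0,0,0],[-4.54,-0.63,0],1],[[0,0,0],[-4.54,-0.63,0],1],[[0,0,0],[-4.54,-0.63,0],1],[[0,0,0],[-4.54,-0.63,0],1],[[0,0,0],[0,0,0],1],[[0,0,0],[0,0,0],1]]'
python3 - <<'E'
from h import *
go(.5085,.2828,.0565,85.8)
E
```

```text
time_s: 29.35
tcp_pos: [0.4602, 0.0594, 0.1503]
eef_rot: [-179.9, 0.1, -94.3]
contact_force: [1.6, -0.6, 0.2]
gripper_width: 0.0359
gripper_force: 20.0
time_s: 30.05
tcp_pos: [0.508, 0.2831, 0.1491]
eef_rot: [180.0, -0.0, -94.2]
contact_force: [0.6, -0.7, -0.4]
gripper_width: 0.0356
gripper_force: 20.0
pos [0.508  0.2831 0.1491] rot [ 1.7996e+02 -3.0000e-02 -9.4160e+01] xyaw -94.2 shift cm [ 0.02 -0.06  9.26] j [ 48.  17. -19.  -0. -54. -53.]
wz 0.0
shift after turn [ 0.02 -0.06  9.26]
```

```bash
python3 -m crank '[[[0,0,0],[0,-0.1,3.5],1],[[0,0,0],[0,0,3],1],[[0,0,0],[0,0,1.5],1],[[0,0,0],[0,0,0.8],1],[[0,0,0],[0,0,0.3],1],[[0,0,0],[0,0,0],1],[[0,0,0],[0,0,0],1],[[0,0,0],[0,0,0],1]]'
python3 -m crank '[[[0,0,0],[0,0,0.12],1],[[0,0,0],[0,0,0],1],[[0,0,0],[0,0,0],1]]'
```

```text
time_s: 30.85
tcp_pos: [0.5097, 0.2826, 0.0596]
eef_rot: [-179.9, 0.1, -94.2]
contact_force: [0.7, -0.1, -1.2]
gripper_width: 0.0358
gripper_force: 20.0
time_s: 31.15
tcp_pos: [0.5093, 0.2823, 0.0575]
eef_rot: [-180.0, 0.0, -94.2]
contact_force: [0.5, 0.2, 0.1]
gripper_width: 0.036
gripper_force: 20.0
```

```bash
python3 -m crank '[[[0,0,0],[0,0,0.1],1],[[0,0,0],[0,0,0],1],[[0,0,0],[0,0,0],1]]';python3 -m crank '[[[0,0,0],[0,0,0.07],1],[[0,0,0],[0,0,0],1],[[0,0,0],[0,0,0],1]]'
```

```text
time_s: 31.45
tcp_pos: [0.5093, 0.2822, 0.0563]
eef_rot: [180.0, -0.0, -94.2]
contact_force: [-0.1, 0.5, -0.4]
gripper_width: 0.0356
gripper_force: 20.0
time_s: 31.75
tcp_pos: [0.5093, 0.2823, 0.0556]
eef_rot: [180.0, -0.0, -94.2]
contact_force: [0.1, 0.1, 0.3]
gripper_width: 0.0362
gripper_force: 20.0
```

```bash
python3 -m crank '[[[0,0,0],[0,0,0.06],1],[[0,0,0],[0,0,0],1],[[0,0,0],[0,0,0],1]]'
python3 -m crank '[[[0,0,0],[0,0,0],-0.5],[[0,0,0],[0,0,0],-0.5],[[0,0,0],[0,0,0],-0.5],[[0,0,0],[0,0,-1],-0.5],[[0,0,0],[0,0,-4],-0.5],[[0,0,0],[0,0,-4.5],-0.5],[[0,0,0],[0,0,-4.5],-0.5]]'
python3 -m crank '[[[0,0,0],[-2,-4.5,0],-1],[[0,0,0],[-2,-4.5,0],-1],[[0,0,0],[0,0,0],-1],[[0,0,0],[0,0,0],-1],[[0,0,0],[0,0,0],-1]]'
python3 - <<'E'
from h import *
col,P,c=cap('scene');Z=P[...,2]
for nm,q,rr,lo,hi in(('saw',(.509,.282),.06,.032,.06),('emery',(.509,.2833),.06,.018,.03),('pot',(.6192,.2765),.05,.047,.06),('char',(.557,-.264),.06,.018,.05),('bottle',(.4486,-.28),.05,.085,.12),('tub',(.666,.129),.05,.065,.09),('ring',(.439,.076),.05,.036,.06)):
    k=(np.hypot(P[...,0]-q[0],P[...,1]-q[1])<rr)&(Z>lo)&(Z<hi)
    if k.sum()>20: print(nm,k.sum(),np.round(np.hstack(box(P,k)),3),np.median(Z[k]).round(4))
save('f',cv2.resize(col[125:290,230:410],None,fx=3.6,fy=3.6,interpolation=cv2.INTER_CUBIC))
E
```

```text
time_s: 32.05
tcp_pos: [0.5093, 0.2822, 0.0556]
eef_rot: [-180.0, 0.0, -94.2]
contact_force: [-2.5, -1.3, 5.3]
gripper_width: 0.0353
gripper_force: 20.0
time_s: 32.75
tcp_pos: [0.5091, 0.2819, 0.1972]
eef_rot: [180.0, -0.0, -94.2]
contact_force: [1.8, 0.5, 0.5]
gripper_width: 0.0658
gripper_force: 0.0
time_s: 33.25
tcp_pos: [0.6015, 0.3151, 0.1951]
eef_rot: [180.0, -0.0, -94.2]
contact_force: [-0.3, 0.0, 1.0]
gripper_width: 0.0875
gripper_force: 0.0
saw 204 [5.0800e-01 2.8200e-01 5.6000e-02 3.8000e-02 8.6096e+01] 0.0394
emery 154 [5.0800e-01 2.8200e-01 7.4000e-02 5.1000e-02 8.5452e+01] 0.0242
pot 178 [6.1600e-01 2.7700e-01 4.7000e-02 4.8000e-02 5.9458e+01] 0.0524
ring 225 [0.437 0.078 0.055 0.06  8.94 ] 0.0397
```

View pics/f.png

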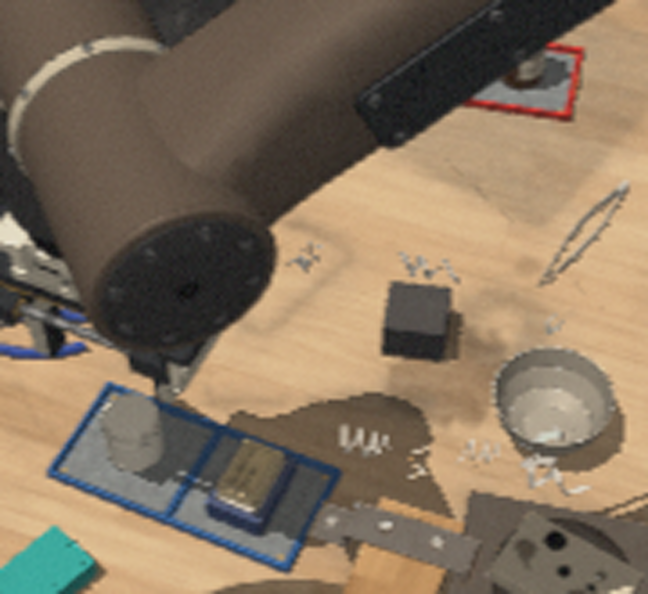

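The image shows the saw box centred on the packet at (250,485) and the pot upright at (135,430), with the arm clear of everything. The arm hides most of the red tray here, but the charcoal and bottle were checked after placing. Handing in.

```bash
python3 -c "
from plant import r
print(r.close_job())"
```

```text
the job is handed in; nothing more can be done
None
```

Both kits are made up and the job was handed in at about 33 s of the 112 s allowed; the hand-in returned no verdict, and the violet tub and red tray were hidden by the arm in the last picture, though each looked right when last seen.

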